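# Level the scale stand

## Task

Lay the yellow spirit level lengthwise inside the black outline on the grey top plate of the levelling stand and let go of it. Then take hold of the red wing screw, push it down until the springy plate is fully down, and keep it down while you turn the screw until the bubble stands between the two black lines of the level. Finish holding it so: the hand still on the wing screw, the plate still pressed fully down, the bubble still centred; do not disturb the mug, the lemon and the pepper jar.

Things in the scene. Friction and masses are not known exactly. Their poses are not given: they have to be found in the camera images.
- level_mid (a point): point 12 mm above the underside, at the middle of a loose yellow spirit level: 120 mm long (its x axis), 30 mm wide (y), 22 mm high, 34 mm high over the last 20 mm at each end; 0.2 kg, upright on the worktop. Grip it across the 30 mm. Along its top lies a green tube with a white bubble and two black lines 30 mm apart. It may lie on the plate either way round
- bubble (a joint): where the white bubble (20 mm long) of the level stands, in m along the level's own x axis, 0 = midway between the black lines; wholly between them from about -0.0045 to 0.0045. It runs toward the higher end, 0.5 m per rad of slope (at most 0.025 either way), and takes 0.5 s to settle
- plate_spot (a point): centre of the black outline (136 x 46 mm) on the upper face of the stand's grey top plate (270 x 110 x 12 mm, upper face about 50 mm above the worktop). z is normal to the plate; x runs along it, from wing screw (axis at x = -150 mm, y = 0) to hinge (x = 65 mm). The stand is fixed; the plate tips a few degrees about the hinge
- press (a joint): how far the springy top plate is pressed down about its hinge, in rad: 0 = sprung up, 0.03 = fully down on its stop (6.5 mm of travel at the wing screw). About 3 N on the wing screw starts it, 6 N brings it fully down. From 7 N on, the wing screw itself sinks toward the plate on a spring, up to 12 mm (13 N). The bubble counts only when the plate is down
- wing: red wing screw on the plate's free end; origin on its axis at the centre of its grip, an upright blade 44 mm long (its x axis), 12 mm thick (y), reaching 11 mm above and 21 mm below the origin, where a 48 mm disc begins. Clockwise from above raises the plate's free end. With the plate down that end starts too low: 0.5 to 1.4 rad clockwise are needed. Turns stiffly (0.12 N m), stays put
- plate (a joint): slope that the wing screw gives the plate, in rad, growing as its free end rises: 0.03 rad (6.5 mm at the wing screw) per rad of clockwise turn. Its zero is not the level position
- mug: striped mug, 86 x 120 x 90 mm, origin at the centre of its underside; leave alone
- lemon: yellow lemon, 78 x 55 x 56 mm, origin at its underside; leave alone
- pepper_jar: pepper jar with a yellow-brown cap, 45 mm across, 100 mm high, origin at the centre of its underside; leave alone
There are look-alikes about, which are no part of the job. What is shaped like the part that bears level_mid but pink is not meant.

How it is judged:
By the outcome, as a careful person would: the job done as asked, in the order asked, and still so for the second after the job is handed in, while the arm keeps its last pose, push and grip.
It also fails if it takes over 64 s, if anything falls off the work surface, if the arm or the gripper's body presses on something with over 40 N, if the wrist force passes 120 N, or if a joint passes its speed limit or range.

## Robot

A 6-joint arm with a two-finger parallel gripper is mounted at the origin on a cart in front of the work surface, level with it; the furniture and walls round the work are solid. World frame = base frame: x ahead of the robot, y to its left, z up, the work surface at z = 0. Lengths are in m, angles in rad, forces in N, time in s.
With the tool pointing down it reaches from about 0.35 to 0.975 m from the base axis. Payload 4.9 kg.
Tool frame: the origin (TCP) lies midway between the tips of the shut fingers; the grasp point (between the pads) lies 19 mm behind it; z points along the fingers, y is the line along which they close (so a half turn about z gives the same grasp; the last joint's range is limited). The gripper opens to 85 mm and grips with 20 to 120 N. Pads are 22 mm wide; open, the fingers measure 114 mm over their backs; the gripper's body (76 mm by 85 mm) begins 54 mm behind the grasp point. The pads swing forward as they close: fully open they stand 13 mm farther back than shut.
Start: joints at [1.011, 0.053, 1.613, -0, 1.476, -0.119], TCP at [0.267, 0.565, 0.207] pointing down, gripper open.
Joint ranges: [-3.01, 3.01], [-1.01, 2.22], [0.06, 2.58], [-1.02, 4.17], [0.09, 2.62], [-3.14, 3.14]. Speed limits (rad/s): [2.57, 2.57, 3.14, 3.14, 3.14, 3.14].

## Interface

Orientations are given as a rotation vector (axis times angle).
In Python, from station import ctrl, optics, job gives the robot as it stands.
- The arm moves only by the shell command python3 -m jog 'ROWS' [OPENING] [FORCE]. ROWS is JSON, a list of rows, each a list of 2 entries, a list of its own where there are three numbers: the shift along the tool's x, y, z in m, then the turn, a rotation vector about the tool's x, y, z in rad. A call has 1 to 5 rows; each row is the pose to reach, as a shift and turn from the pose commanded when the call began, along the tool's axes at that moment; what a row does not reach only later rows make up. A row lasts 1/10 s, in which the tool goes at most 50 mm and 8.59 degrees, less where a joint would pass 70% of its speed; a pose out of reach is approached as far as the arm can. A call with a gripper value outside its range is refused whole. OPENING is the opening, from 0 (shut) to 1 (fully open), set as the call begins (- or left out, the last holds). The fingers move at their own pace and stop on an object; FORCE is the grip in N (left out, the last holds). Time passes only in rows, so rows that repeat a pose let the fingers close. It gives the time, the measured TCP pose, the force, the opening and the grip force at its end, in the units of the state.
- ctrl.get_obs(): the state, without advancing time (a new reading comes with each control period).
- optics.get_image(name): name is "scene" or "top"; returns a dict with "image" (384x512x3 uint8, blue, green, red), "fx", "fy", "cx", "cy" (pixels), "D" ([k1, k2, p1, p2, k3] as OpenCV has them; the pictures are not rectified), "rvec" (rotation vector, rad) and "tvec" (3), from world to camera coordinates, as OpenCV has them. Camera axes: x right, y down, z forward; pixel columns grow to the right and rows downward; lengths in m; the calibration is good to about 2 mm. A picture is of the moment at which its call begins. There is no depth.
- job.finish_job(): hands the job in; it is judged then, once.
The state is a dict: "t": time; "q": joint angles; "dq": joint speeds; "effort": joint torques, N m; "tool_pos": TCP position; "tool_rot": TCP orientation; "contact_force": force on the tool from outside, world axes, zero at the start; "wrist_torque": the same for the moment, N m; "opening": finger opening in m; "grip_force": force on a finger pad.
Only numpy, scipy, OpenCV 4.12 (cv2) and the standard library are available. Lean on these libraries where they do the work, as an engineer would, in place of code of your own. Each camera call takes 0.05 s, during which the arm holds its last target. There are 200 camera calls.

## Working session

There is one attempt and no reset: what is moved stays moved. The work goes in short steps, Python scripts to look and compute and a shell command to move; the robot and the scene stay as the last step left them, time stands still between calls to the robot, and variables do not carry over. Pictures are saved under pics/ and viewed, at most 10 in all, crops included, and the job is handed in when it is done.

```bash
mkdir -p pics; ls; python3 - <<'E'
from station import ctrl,optics
import cv2,numpy as np
o=ctrl.get_obs();print(o)
for n in("scene","top"):
    d=optics.get_image(n);cv2.imwrite(f"pics/{n}0.png",d["image"]);print({k:v for k,v in d.items() if k!="image"})
E
```

```text
pics
{'t': 0.0, 'q': array([ 1.01100902e+00,  5.33396505e-02,  1.61431735e+00, -2.84682139e-05,
        1.47602724e+00, -1.18994089e-01]), 'dq': array([ 0.00048832,  0.00033622, -0.00032013, -0.00123919,  0.00026859,
        0.00087275]), 'effort': array([ 4.38031439e-04, -3.93690491e+01, -3.70175207e+01, -8.25811594e-05,
        7.19795848e-03,  1.47095068e-05]), 'tool_pos': array([0.26629423, 0.56466522, 0.20535982]), 'tool_rot': array([-0.68665358, -3.06494614,  0.00311219]), 'contact_force': array([-0.90581786,  0.58215724,  0.59002967]), 'wrist_torque': array([-0.02741843, -0.02448731, -0.01148904]), 'grip_force': 0.0, 'opening': 0.08526369386544554}
{'fx': 352.6179728348948, 'fy': 352.6179728348948, 'cx': 256.9710303609326, 'cy': 186.6874865829192, 'D': array([-0.01116622,  0.        ,  0.        ,  0.        ,  0.        ]), 'rvec': array([ 1.98280298, -0.88550558,  0.51875978]), 'tvec': array([-0.39319029,  0.29954237,  0.57674549])}
{'fx': 496.80419185153437, 'fy': 496.80419185153437, 'cx': 262.7903127183688, 'cy': 197.29505774680072, 'D': array([-0.21507719,  0.        ,  0.        ,  0.        ,  0.        ]), 'rvec': array([ 2.1110851 , -2.12831944,  0.18731726]), 'tvec': array([0.04393515, 0.60845241, 1.34149785])}
```

View pics/scene0.png

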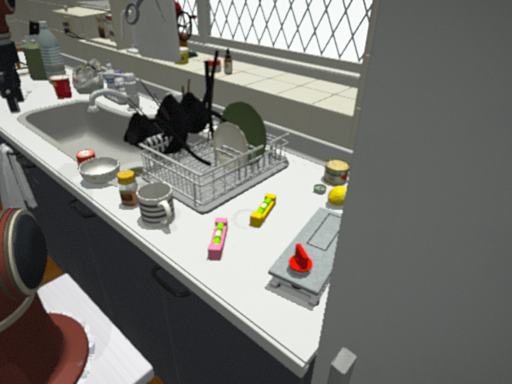

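View pics/top0.png

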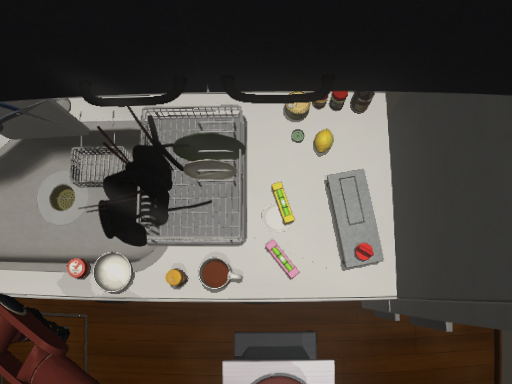

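The yellow level is at top (283,203) and scene (263,210). The pink look-alike is at top (282,259) and scene (218,238). The outline is at top (352,200) and the red wing at (364,252). The yellow one is meant, so I'll confirm it in an enlarged crop and measure.

```bash
cat > h.py <<'E'
import cv2,numpy as np
from station import ctrl,optics
from scipy.spatial.transform import Rotation as R
def K(d): return np.array([[d["fx"],0,d["cx"]],[0,d["fy"],d["cy"]],[0,0,1.]])
def p2w(d,uv,z):
    uv=np.atleast_2d(uv).astype(float)
    n=cv2.undistortPoints(uv[:,None],K(d),d["D"])[:,0]
    Rm=cv2.Rodrigues(d["rvec"])[0]; c=-Rm.T@d["tvec"]
    r=np.c_[n,np.ones(len(n))]@Rm
    return c+r*((z-c[2])/r[:,2])[:,None]
def w2p(d,X): return cv2.projectPoints(np.atleast_2d(X).astype(float),d["rvec"],d["tvec"],K(d),d["D"])[0][:,0]
def mask(img,lo,hi): return cv2.inRange(cv2.cvtColor(img,cv2.COLOR_BGR2HSV),lo,hi)
E
python3 - <<'E'
from h import *
d=optics.get_image("top");im=d["image"]
x0,y0,x1,y1=255,150,405,280
cv2.imwrite("pics/c1.png",cv2.resize(im[y0:y1,x0:x1],None,fx=4.5,fy=4.5,interpolation=cv2.INTER_CUBIC))
def blob(m,box):
    a=np.zeros_like(m);x0,y0,x1,y1=box;a[y0:y1,x0:x1]=m[y0:y1,x0:x1]
    p=np.argwhere(a)[:,::-1].astype(np.float32);return p
p=blob(mask(im,(22,100,60),(75,255,255)),(262,175,305,230));r=cv2.minAreaRect(p);print("level",len(p),r)
b=p2w(d,cv2.boxPoints(r),.025);print(b,b.mean(0))
p=blob(cv2.bitwise_or(mask(im,(0,150,80),(8,255,255)),mask(im,(172,150,80),(180,255,255))),(345,235,385,270));r=cv2.minAreaRect(p);print("wing",len(p),r,p2w(d,p.mean(0),.07))
E
```

```text
level 391 ((282.5615539550781, 202.00772094726562), (40.88140106201172, 10.372893333435059), 70.55996704101562)
[[ 0.65237293  0.01562057  0.025     ]
 [ 0.66234904 -0.0128367   0.025     ]
 [ 0.5492332  -0.05018915  0.025     ]
 [ 0.53955434 -0.02207658  0.025     ]] [ 0.60087738 -0.01737046  0.025     ]
wing 189 ((364.0, 251.0), (16.0, 16.0), 90.0) [[ 0.45279531 -0.23925876  0.07      ]]
```

View pics/c1.png

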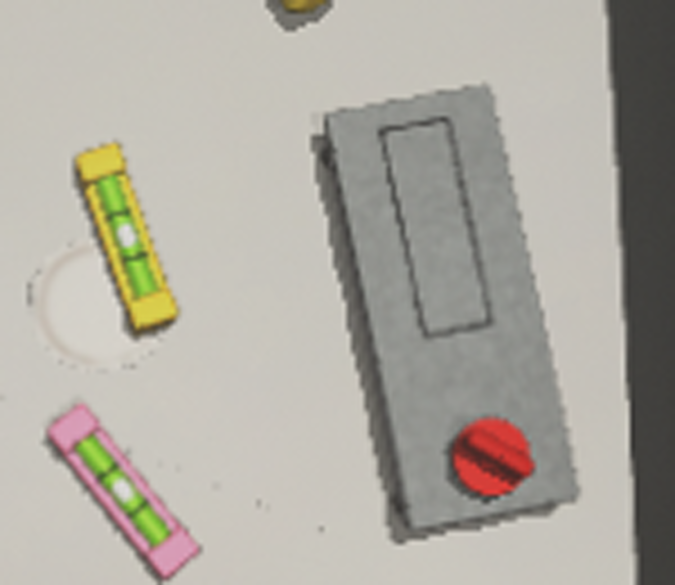

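The yellow level is confirmed: its top ends are at crop (100,162) and (155,308), and the measured size is about 120x30. The outline corners are at crop (380,130), (450,118), (490,324) and (427,336). The wing disc is around (490,458), with its blade running (460,440) to (530,475).

```bash
python3 - <<'E'
from h import *
d=optics.get_image("top");s=optics.get_image("scene")
c=np.array([[380,130],[450,118],[490,324],[427,336]])/4.5+[255-.4,150-.4]
w=p2w(d,c,.05);print(w,w.mean(0));a=(w[0]+w[1]-w[2]-w[3]);print("outline len",np.linalg.norm(a)/2,np.linalg.norm(w[0]-w[1]),"yaw",np.degrees(np.arctan2(a[1],a[0])))
u=a[:2]/np.linalg.norm(a[:2]);print("wing pred",w.mean(0)[:2]-.15*u, w.mean(0)[:2]+.065*u)
b=np.array([[460,440],[530,475]])/4.5+[254.6,149.6];e=p2w(d,b,.09);print("blade",e,np.degrees(np.arctan2(*(e[0]-e[1])[[1,0]])))
for z in(.06,.1):print(w2p(s,[*(w.mean(0)[:2]-.15*u),z]))
x0,y0=265,190
cv2.imwrite("pics/c2.png",cv2.resize(s["image"][y0:310,x0:350],None,fx=5,fy=5,interpolation=cv2.INTER_CUBIC))
o=ctrl.get_obs();Rm=R.from_rotvec(o["tool_rot"]).as_matrix();print(Rm)
x=Rm[:2,0];print("tool x yaw",np.degrees(np.arctan2(x[1],x[0])),"delta to level in tool",Rm.T@(np.array([.601,-.017,.13])-o["tool_pos"]))
E
```

```text
[[ 0.66282962 -0.17945001  0.05      ]
 [ 0.67037532 -0.22483044  0.05      ]
 [ 0.53766359 -0.2448159   0.05      ]
 [ 0.53059607 -0.20450702  0.05      ]] [ 0.60036615 -0.21340084  0.05      ]
outline len 0.13437338523862583 0.046003482045128954 yaw 9.648418429333281
wing pred [ 0.45248793 -0.23854113] [ 0.66444671 -0.20250672]
blade [[ 0.46175968 -0.21585401  0.09      ]
 [ 0.4398051  -0.25808999  0.09      ]] 62.534250226838154
[[299.67156987 266.66536478]]
[[301.41312785 251.65772457]]
[[-9.04414267e-01  4.26655062e-01 -5.40215062e-04]
 [ 4.26655387e-01  9.04413862e-01 -8.64492166e-04]
 [ 1.19738032e-04 -1.01234471e-03 -9.99999480e-01]]
tool x yaw 154.7445107014686 delta to level in tool [-0.5508649  -0.38354556  0.07632266]
```

View pics/c2.png

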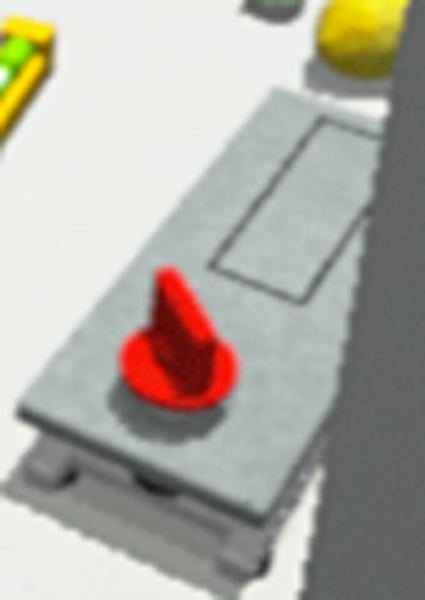

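The disc floats above the plate at scene (301,264), which puts its height at about 0.068. The blade top runs from scene (298,244) to (308,260). I'll set out over clear counter, staying in front of the rack.

```bash
cat >> h.py <<'E'
def to(*t):
    x,y,z,yaw=t
    o=ctrl.get_obs();Rm=R.from_rotvec(o["tool_rot"])
    T=R.from_euler("z",yaw,degrees=True)*R.from_euler("x",180,degrees=True)
    print(t,"shift",np.round(Rm.inv().apply(np.array([x,y,z])-o["tool_pos"]),4),"turn",np.round((Rm.inv()*T).as_rotvec(),4))
E
python3 -c "
from h import *
to(.40,.25,.25,115)"
```

```text
(0.4, 0.25, 0.25, 115) shift [-0.2551 -0.2279 -0.0438] turn [-1.000e-03  2.000e-04  6.937e-01]
```

```bash
python3 -m jog '[[[-0.255,-0.228,-0.044],[0,0,0.69]],[[-0.255,-0.228,-0.044],[0,0,0.69]],[[-0.255,-0.228,-0.044],[0,0,0.69]],[[-0.255,-0.228,-0.044],[0,0,0.69]],[[-0.255,-0.228,-0.044],[0,0,0.69]]]' 1
python3 -c "
from h import *
to(.45,.05,.25,80)"
```

```text
t: 0.75
tool_pos: [0.3636, 0.3352, 0.2387]
tool_rot: [1.688, 2.649, 0.0]
contact_force: [0.9, -0.1, -0.1]
opening: 0.0857
grip_force: 0.0
(0.45, 0.05, 0.25, 80) shift [-0.295  -0.0421 -0.0113] turn [ 4.000e-04 -1.000e-04  6.106e-01]
```

```bash
python3 -m jog '[[[-0.295,-0.042,-0.011],[0,0,0.61]],[[-0.295,-0.042,-0.011],[0,0,0.61]],[[-0.295,-0.042,-0.011],[0,0,0.61]],[[-0.295,-0.042,-0.011],[0,0,0.61]],[[-0.295,-0.042,-0.011],[0,0,0.61]]]'
python3 -c "
from h import *
to(.58,-.017,.18,40)"
```

```text
t: 1.25
tool_pos: [0.4369, 0.0962, 0.248]
tool_rot: [2.404, 2.021, 0.001]
contact_force: [0.6, 0.7, -0.1]
opening: 0.0852
grip_force: 0.0
(0.58, -0.017, 0.18, 40) shift [-0.087   0.1603  0.0681] turn [ 9.000e-04 -7.000e-04  7.001e-01]
```

```bash
python3 -m jog '[[[-0.087,0.16,0.068],[0,0,0.7]],[[-0.087,0.16,0.068],[0,0,0.7]],[[-0.087,0.16,0.068],[0,0,0.7]],[[-0.087,0.16,0.068],[0,0,0.7]],[[-0.087,0.16,0.068],[0,0,0.7]]]'
python3 -c "
from h import *
to(.601,-.017,.10,18.2)"
```

```text
t: 1.75
tool_pos: [0.5804, -0.0177, 0.175]
tool_rot: [-2.953, -1.065, 0.01]
contact_force: [-0.5, 0.1, -0.4]
opening: 0.0854
grip_force: 0.0
(0.601, -0.017, 0.1, 18.2) shift [0.0167 0.0129 0.0748] turn [-0.0033  0.0057  0.3743]
```

```bash
python3 -m jog '[[[0.017,0.013,0.075],[-0.003,0.006,0.374]],[[0.017,0.013,0.075],[-0.003,0.006,0.374]],[[0.017,0.013,0.075],[-0.003,0.006,0.374]],[[0.017,0.013,0.075],[-0.003,0.006,0.374]],[[0.017,0.013,0.075],[-0.003,0.006,0.374]]]'
python3 - <<'E'
from h import *
to(.601,-.017,.004,18.2)
s=optics.get_image("scene");t=optics.get_image("top")
a=cv2.resize(s["image"][130:270,190:330],(560,560)); 
b=cv2.resize(t["image"][150:270,230:310],(400,600));cv2.imwrite("pics/c3.png",a)
g=mask(s["image"],(22,100,60),(75,255,255));p=np.argwhere(g[185:230,245:285])[:,::-1]+[245,185]
print(len(p),p.mean(0),w2p(s,[[.601,-.017,.02]]))
E
```

```text
t: 2.25
tool_pos: [0.6016, -0.0137, 0.1053]
tool_rot: [3.098, 0.513, 0.012]
contact_force: [0.9, -1.8, 0.7]
opening: 0.0858
grip_force: 0.0
(0.601, -0.017, 0.004, 18.2) shift [-0.0023  0.0027  0.1013] turn [ 0.0023 -0.0073  0.0108]
425 [262.34588235 210.56      ] [[262.92934096 207.97233726]]
```

View pics/c3.png

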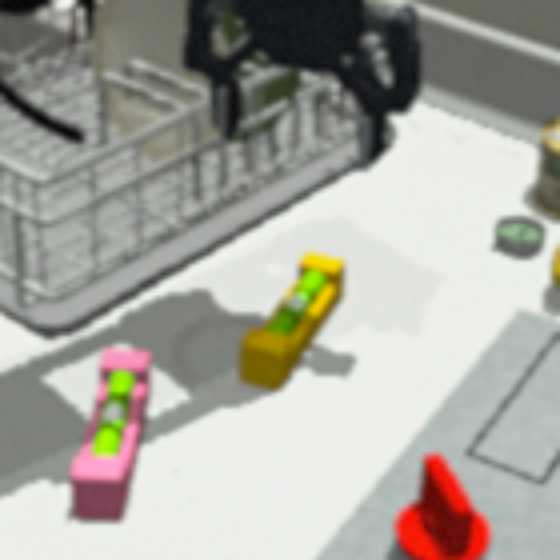

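The fingers straddle the level, at scene px (246,160) and (284,165), above the level at (263,210). Descend and grip.

```bash
python3 -m jog '[[[-0.002,0.002,0.04],[0.002,-0.007,0.01]],[[-0.002,0.002,0.075],[0.002,-0.007,0.01]],[[-0.002,0.002,0.095],[0.002,-0.007,0.01]],[[-0.002,0.002,0.101],[0.002,-0.007,0.01]],[[-0.002,0.002,0.101],[0.002,-0.007,0.01]]]' 
python3 -m jog '[[[0,0,0],[0,0,0]],[[0,0,0],[0,0,0]],[[0,0,0],[0,0,0]],[[0,0,0],[0,0,0]],[[0,0,0],[0,0,0]]]' 0 30
python3 -m jog '[[[0,0,0],[0,0,0]],[[0,0,0],[0,0,0]],[[0,0,0],[0,0,0]]]'
```

```text
t: 2.85
tool_pos: [0.6005, -0.0161, 0.0037]
tool_rot: [-3.102, -0.496, 0.002]
contact_force: [-0.1, 0.2, 0.4]
opening: 0.0852
grip_force: 0.0
t: 3.35
tool_pos: [0.6008, -0.0162, 0.0042]
tool_rot: [3.102, 0.496, 0.0]
contact_force: [0.2, 0.6, -0.4]
opening: 0.0119
grip_force: 0.0
t: 3.65
tool_pos: [0.6005, -0.0162, 0.0036]
tool_rot: [-3.102, -0.496, 0.001]
contact_force: [0.0, -0.5, 0.2]
opening: 0.0002
grip_force: 0.0
```

The fingers shut on nothing, so I need a look.

```bash
python3 - <<'E'
from h import *
s=optics.get_image("scene");t=optics.get_image("top")
a=cv2.resize(s["image"][150:270,200:300],(500,600),interpolation=cv2.INTER_CUBIC)
b=cv2.resize(t["image"][160:280,235:295],(300,600),interpolation=cv2.INTER_CUBIC);cv2.imwrite("pics/c4.png",np.hstack([a,b]))
o=ctrl.get_obs();print(w2p(s,o["tool_pos"]),w2p(t,o["tool_pos"]))
E
```

```text
[[262.40404476 212.87428264]] [[281.90678872 203.28612163]]
```

View pics/c4.png

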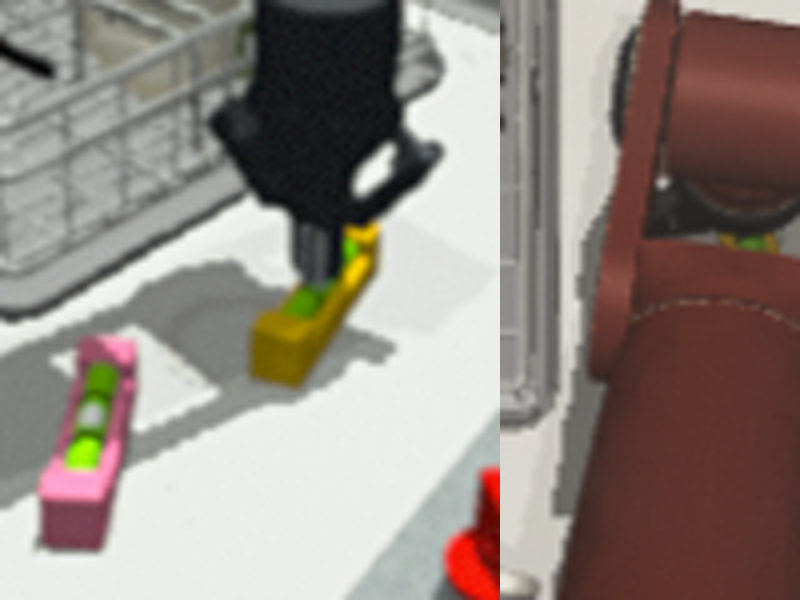

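The picture shows the shut tips at scene px (263.6,207), just above the green tube. The reported TCP projects about 6 px lower, so the tips really sit roughly 18 mm higher than reported, and the level hasn't moved. I'll open and go lower in small steps, watching the force.

```bash
python3 -m jog '[[[0,0,0],[0,0,0]],[[0,0,0],[0,0,0]],[[0,0,0],[0,0,0]],[[0,0,0],[0,0,0]],[[0,0,0],[0,0,0]]]' 1
python3 -m jog '[[[0,0,0],[0,0,0]],[[0,0,0],[0,0,0]],[[0,0,0.003],[0,0,0]],[[0,0,0.006],[0,0,0]],[[0,0,0.006],[0,0,0]]]'
python3 - <<'E'
from h import *
s=optics.get_image("scene")
cv2.imwrite("pics/c5.png",cv2.resize(s["image"][150:250,210:310],(600,600),interpolation=cv2.INTER_CUBIC))
E
```

```text
t: 4.25
tool_pos: [0.6006, -0.0161, 0.0037]
tool_rot: [-3.102, -0.495, 0.001]
contact_force: [0.0, -1.3, -0.8]
opening: 0.0721
grip_force: 0.0
t: 4.75
tool_pos: [0.5999, -0.0161, -0.0031]
tool_rot: [-3.102, -0.495, 0.003]
contact_force: [-0.0, 0.8, 0.7]
opening: 0.0862
grip_force: 0.0
```

View pics/c5.png

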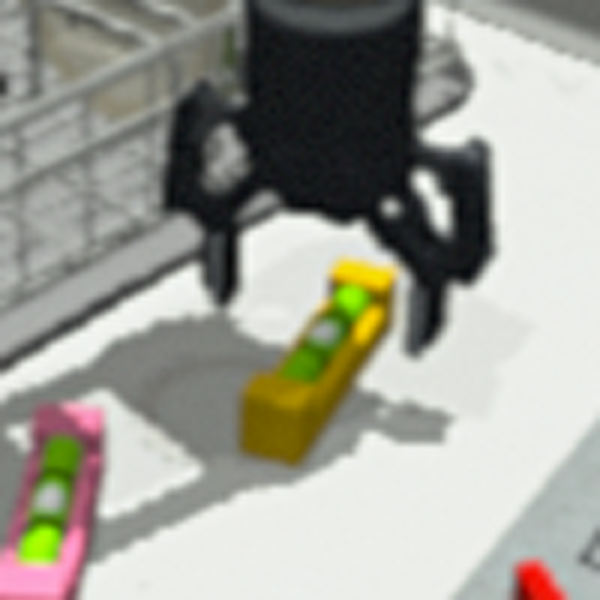

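The open tips hang clearly above the counter, left at scene (247.5,200) and right at (279.2,208.3). I'll work out their true height.

```bash
python3 - <<'E'
from h import *
from scipy.optimize import least_squares as L
s=optics.get_image("scene");y=np.array([.312,-.95,0])
obs=np.array([[247.5,200],[279.2,208.3]])
f=lambda v:(w2p(s,[v[:3]-v[3]*y,v[:3]+v[3]*y])-obs).ravel()
for z in(0,.01,.02,.03,.04):
    r=L(lambda v:f([v[0],v[1],z,v[2]]),[.6,-.016,.045]);print(z,r.x,r.cost)
r=L(lambda v:f([.6,-.016,v[0],.046]),[.02]);print(r.x,r.fun)
x=np.array([.95,.312,0])
c=np.array([.601,-.017,0])
print(w2p(s,[c-.06*x+.015*y,c-.06*x-.015*y,c+.06*x+[0,0,.034]]))
E
```

```text
0 [0.63769565 0.01282466 0.04840353] 0.004686197433460417
0.01 [0.62647417 0.00366937 0.04754923] 0.004686197433458404
0.02 [ 0.6152527  -0.00548593  0.04669493] 0.004686197433458743
0.03 [ 0.60403122 -0.01464122  0.04584063] 0.004686197433462244
0.04 [ 0.59280975 -0.02379651  0.04498633] 0.004686197433457392
[0.03273984] [-0.70282496  0.01598581 -0.41307695 -0.0467325 ]
[[259.26766745 228.07997516]
 [248.58940232 225.06727558]
 [271.19620214 192.57348752]]
```

Measured open-tip height is about 32 mm, against 10 mm expected, so the tool reads roughly 20 mm low. Lower by 11 mm and close.

```bash
python3 -m jog '[[[0,0,0.004],[0,0,0]],[[0,0,0.008],[0,0,0]],[[0,0,0.011],[0,0,0]],[[0,0,0.011],[0,0,0]]]'
python3 -m jog '[[[0,0,0],[0,0,0]],[[0,0,0],[0,0,0]],[[0,0,0],[0,0,0]],[[0,0,0],[0,0,0]],[[0,0,0],[0,0,0]]]' 0 30
```

```text
t: 5.25
tool_pos: [0.5999, -0.016, -0.0142]
tool_rot: [-3.102, -0.495, 0.003]
contact_force: [0.1, 0.4, 0.6]
opening: 0.0857
grip_force: 0.0
t: 5.75
tool_pos: [0.6009, -0.0163, -0.0129]
tool_rot: [3.102, 0.496, 0.0]
contact_force: [-0.1, 0.2, 0.4]
opening: 0.0289
grip_force: 30.5
```

Gripped. Lift and carry over the outline.

```bash
python3 -m jog '[[[0,0,-0.04],[0,0,0]],[[0,0,-0.08],[0,0,0]],[[0,0,-0.12],[0,0,0]],[[0,0,-0.12],[0,0,0]],[[0,0,-0.12],[0,0,0]]]' - 40
python3 -c "
from h import *
to(.6004,-.2134,.107,9.65)"
```

```text
t: 6.25
tool_pos: [0.6009, -0.0162, 0.1073]
tool_rot: [3.102, 0.495, 0.001]
contact_force: [0.3, -0.8, -2.8]
opening: 0.0284
grip_force: 40.9
(0.6004, -0.2134, 0.107, 9.65) shift [-0.0619  0.1873  0.0003] turn [ 0.0003 -0.0006  0.1483]
```

```bash
python3 -m jog '[[[-0.015,0.045,0],[0,0,0.05]],[[-0.031,0.092,0],[0,0,0.1]],[[-0.046,0.14,0],[0,0,0.148]],[[-0.062,0.187,0],[0,0,0.148]],[[-0.062,0.187,0],[0,0,0.148]]]'
python3 -m jog '[[[0,0,0.02],[0,0,0]],[[0,0,0.035],[0,0,0]],[[0,0,0.045],[0,0,0]],[[0,0,0.045],[0,0,0]]]'
python3 - <<'E'
from h import *
to(.6004,-.2134,.04,9.65)
s=optics.get_image("scene");t=optics.get_image("top")
a=cv2.resize(s["image"][180:300,260:350],(450,600),interpolation=cv2.INTER_CUBIC)
b=cv2.resize(t["image"][160:280,320:390],(350,600),interpolation=cv2.INTER_CUBIC);cv2.imwrite("pics/c6.png",np.hstack([a,b]))
E
```

```text
t: 6.75
tool_pos: [0.5976, -0.2182, 0.1034]
tool_rot: [-3.131, -0.255, 0.008]
contact_force: [-0.0, 1.0, -3.6]
opening: 0.0286
grip_force: 41.2
t: 7.15
tool_pos: [0.5976, -0.2113, 0.0577]
tool_rot: [-3.127, -0.266, 0.01]
contact_force: [-0.0, 1.1, -2.1]
opening: 0.0287
grip_force: 41.1
(0.6004, -0.2134, 0.04, 9.65) shift [0.0025 0.0026 0.0177] turn [-0.0042  0.0061  0.0013]
```

View pics/c6.png

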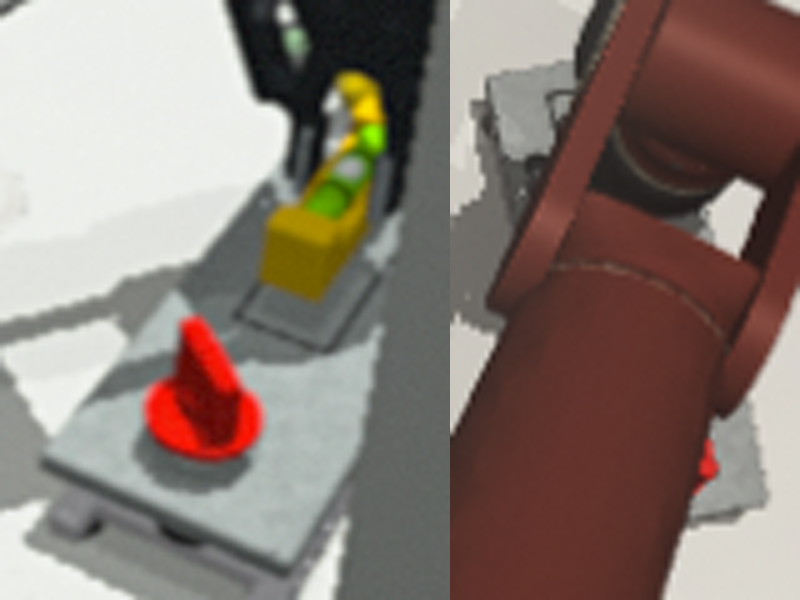

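The level hangs about 20 mm above the plate and lines up with the outline (near end at crop (315,290), outline's near edge from (235,315) to (325,345)). Correct the pose and lower to contact.

```bash
python3 -m jog '[[[0.002,0.002,0.006],[-0.004,0.006,0.001]],[[0.002,0.002,0.012],[-0.004,0.006,0.001]],[[0.002,0.002,0.016],[-0.004,0.006,0.001]],[[0.002,0.002,0.016],[-0.004,0.006,0.001]],[[0.002,0.002,0.016],[-0.004,0.006,0.001]]]'
python3 -m jog '[[[0,0,0.001],[0,0,0]],[[0,0,0.002],[0,0,0]],[[0,0,0.002],[0,0,0]]]'
python3 -m jog '[[[0,0,0.001],[0,0,0]],[[0,0,0.0015],[0,0,0]],[[0,0,0.0015],[0,0,0]]]'
```

```text
t: 7.75
tool_pos: [0.6022, -0.2148, 0.0456]
tool_rot: [3.127, 0.263, 0.009]
contact_force: [-0.1, -0.1, -1.4]
opening: 0.0288
grip_force: 41.2
t: 8.05
tool_pos: [0.6022, -0.2148, 0.0437]
tool_rot: [3.127, 0.263, 0.009]
contact_force: [-0.1, -0.5, -3.5]
opening: 0.0284
grip_force: 41.2
t: 8.35
tool_pos: [0.6022, -0.2148, 0.0421]
tool_rot: [3.127, 0.263, 0.009]
contact_force: [0.2, -1.6, -2.7]
opening: 0.0291
grip_force: 41.2
```

```bash
python3 -m jog '[[[-0.002,-0.001,0.001],[0,0,0]],[[-0.002,-0.001,0.002],[0,0,0]],[[-0.002,-0.001,0.003],[0,0,0]],[[-0.002,-0.001,0.003],[0,0,0]]]'
python3 -m jog '[[[0,0,0.001],[0,0,0]],[[0,0,0.0015],[0,0,0]],[[0,0,0.0015],[0,0,0]]]'
python3 -m jog '[[[0,0,0.001],[0,0,0]],[[0,0,0.0015],[0,0,0]],[[0,0,0.0015],[0,0,0]]]'
```

```text
t: 8.75
tool_pos: [0.6, -0.2141, 0.0389]
tool_rot: [3.127, 0.263, 0.008]
contact_force: [-0.3, 0.6, -3.1]
opening: 0.0289
grip_force: 41.2
t: 9.05
tool_pos: [0.6004, -0.2143, 0.038]
tool_rot: [3.127, 0.263, 0.009]
contact_force: [0.0, -0.8, -0.5]
opening: 0.0288
grip_force: 41.3
t: 9.35
tool_pos: [0.6005, -0.2144, 0.0374]
tool_rot: [3.127, 0.263, 0.01]
contact_force: [-2.3, 1.2, 5.9]
opening: 0.0287
grip_force: 42.0
```

In contact at the expected height. Release and rise.

```bash
python3 -m jog '[[[0,0,-0.001],[0,0,0]],[[0,0,-0.001],[0,0,0]],[[0,0,-0.001],[0,0,0]],[[0,0,-0.001],[0,0,0]],[[0,0,-0.001],[0,0,0]]]' 1
python3 -m jog '[[[0,0,0],[0,0,0]],[[0,0,-0.03],[0,0,0]],[[0,0,-0.07],[0,0,0]],[[0,0,-0.12],[0,0,0]],[[0,0,-0.12],[0,0,0]]]'
python3 - <<'E'
from h import *
to(.4525,-.2385,.157,62.5)
E
```

```text
t: 9.85
tool_pos: [0.6001, -0.2142, 0.037]
tool_rot: [3.127, 0.263, 0.009]
contact_force: [-1.0, 0.0, -0.6]
opening: 0.0852
grip_force: 0.0
t: 10.35
tool_pos: [0.6041, -0.2161, 0.1671]
tool_rot: [3.119, 0.263, 0.03]
contact_force: [0.4, -0.9, 1.7]
opening: 0.0853
grip_force: 0.0
(0.4525, -0.2385, 0.157, 62.5) shift [-0.1534 -0.0033  0.0073] turn [ 0.0205 -0.0108 -0.9228]
```

```bash
python3 -m jog '[[[-0.05,-0.001,0.003],[0.01,-0.005,-0.149]],[[-0.1,-0.002,0.005],[0.02,-0.01,-0.3]],[[-0.153,-0.003,0.007],[0.02,-0.011,-0.45]],[[-0.153,-0.003,0.007],[0.02,-0.011,-0.6]],[[-0.153,-0.003,0.007],[0.02,-0.011,-0.75]]]'
python3 - <<'E'
from h import *
from scipy.optimize import minimize
s=optics.get_image("scene");im=s["image"]
red=cv2.bitwise_or(mask(im,(0,150,60),(9,255,255)),mask(im,(170,150,60),(180,255,255)));red[:235]=0;red[285:]=0;red[:,:280]=0;red[:,325:]=0
print("red px",(red>0).sum(),np.argwhere(red).min(0),np.argwhere(red).max(0))
S=8
big=cv2.resize(red[230:290,275:330],None,fx=S,fy=S)>127
th=np.linspace(0,2*np.pi,60)
def sil(v):
    x,y,z,a=v;c,n=np.cos(a),np.sin(a)
    B=np.array([[i*.022,j*.006,k] for i in(-1,1) for j in(-1,1) for k in(-.021,.011)])
    D=np.concatenate([np.c_[.024*np.cos(th),.024*np.sin(th),0*th+k] for k in(-.021,-.026)])
    m=np.zeros(big.shape,np.uint8)
    for P in(B,D):
        W=np.c_[P[:,0]*c-P[:,1]*n+x,P[:,0]*n+P[:,1]*c+y,P[:,2]+z]
        q=((w2p(s,W)-[275-.5,230-.5])*S).astype(np.int32);cv2.fillConvexPoly(m,cv2.convexHull(q),1)
    return m>0
f=lambda v:(sil(v)^big).sum()/(big.sum())
best=min((minimize(f,[.4525,-.2385,.09,np.radians(a)],method="Nelder-Mead",options=dict(initial_simplex=np.array([.4525,-.2385,.09,np.radians(a)])+np.vstack([np.zeros(4),np.diag([.004,.004,.006,.15])]))) for a in(45,60,75)),key=lambda r:r.fun)
print(best.x[:3],np.degrees(best.x[3]),best.fun)
for a in range(40,90,5):print(a,round(f([*best.x[:3],np.radians(a)]),3),end=" ")
E
```

```text
t: 10.85
tool_pos: [0.4465, -0.2366, 0.1488]
tool_rot: [-2.803, -1.39, 0.013]
contact_force: [0.1, -0.6, 0.8]
opening: 0.0856
grip_force: 0.0
red px 389 [244 289] [271 311]
[ 0.49194155 -0.21510095  0.05009613] 59.973228243217754 0.09645384367963976
40 0.121 45 0.088 50 0.075 55 0.086 60 0.099 65 0.127 70 0.16 75 0.197 80 0.227 85 0.253
```

```bash
python3 - <<'E'
from h import *
from scipy.optimize import minimize
s=optics.get_image("scene");t=optics.get_image("top");S=8
V=[(s,cv2.imread("pics/scene0.png"),275,230,330,290),(t,cv2.imread("pics/top0.png"),345,232,385,270)]
th=np.linspace(0,2*np.pi,60);bigs=[]
for d,im,x0,y0,x1,y1 in V:
    red=cv2.bitwise_or(mask(im,(0,150,40),(9,255,255)),mask(im,(170,150,40),(180,255,255)))
    bigs.append(cv2.resize(red[y0:y1,x0:x1],None,fx=S,fy=S)>127)
def f(v):
    x,y,z,a=v;c,n=np.cos(a),np.sin(a);e=0
    B=np.array([[i*.022,j*.006,k] for i in(-1,1) for j in(-1,1) for k in(-.021,.011)])
    D=np.concatenate([np.c_[.024*np.cos(th),.024*np.sin(th),0*th+k] for k in(-.021,-.026)])
    for (d,im,x0,y0,x1,y1),big in zip(V,bigs):
        m=np.zeros(big.shape,np.uint8)
        for P in(B,D):
            W=np.c_[P[:,0]*c-P[:,1]*n+x,P[:,0]*n+P[:,1]*c+y,P[:,2]+z]
            q=((w2p(d,W)-[x0-.5,y0-.5])*S).astype(np.int32);cv2.fillConvexPoly(m,cv2.convexHull(q),1)
        e+=((m>0)^big).sum()/big.sum()
    return e
for a in(45,60,75):
    i=np.array([.4525,-.2385,.09,np.radians(a)])
    r=minimize(f,i,method="Nelder-Mead",options=dict(initial_simplex=i+np.vstack([np.zeros(4),np.diag([.004,.004,.006,.15])])))
    print(r.x[:3],np.degrees(r.x[3]),r.fun)
to(.4525,-.2385,.13,60)
E
```

```text
[ 0.45305778 -0.23821492  0.09390957] 47.06964559121567 0.48593028082122647
[ 0.45280206 -0.23761625  0.09469015] 44.075989779529145 0.48438759735431103
[ 0.45274678 -0.23795098  0.09459979] 44.14179977957194 0.4847204455897287
(0.4525, -0.2385, 0.13, 60) shift [0.0012 0.0049 0.0194] turn [-0.015   0.0005 -0.134 ]
```

```bash
python3 - <<'E'
from h import *
s=optics.get_image("scene")
w=p2w(s,[[298,244.5],[307.2,259]],.104);print(w,np.degrees(np.arctan2(*(w[0]-w[1])[[1,0]])),np.linalg.norm(w[0]-w[1]))
t=cv2.imread("pics/top0.png")
c=cv2.resize(t[232:272,345:385],(480,480),interpolation=cv2.INTER_CUBIC)
g=cv2.resize(s["image"][235:280,280:325],(480,480),interpolation=cv2.INTER_CUBIC)
cv2.imwrite("pics/c7.png",np.hstack([c,g])[:, :800])
E
```

```text
[[ 0.46110851 -0.2238421   0.104     ]
 [ 0.43935849 -0.26059144  0.104     ]] 59.380917007540745 0.04270337507273192
```

View pics/c7.png

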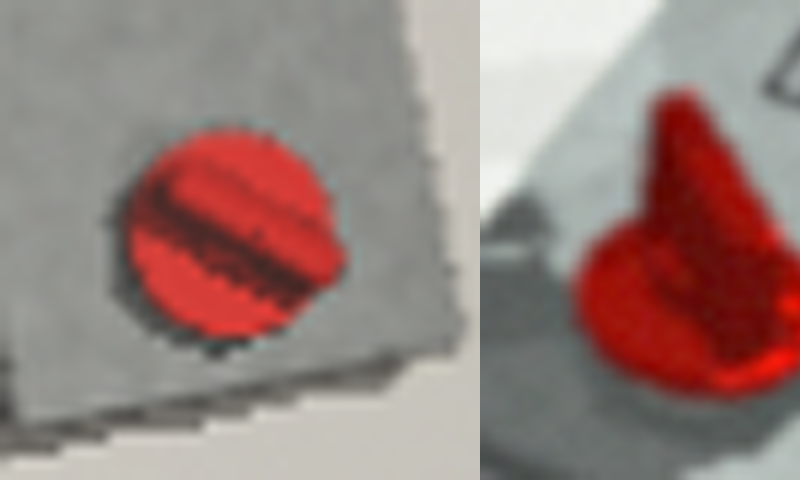

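The blade runs from (175,180) to (335,265) in the top crop. Its yaw is about 60° from both views, with the axis near (.4525,-.2385) and the origin at z≈.094. Align above it.

```bash
python3 -m jog '[[[0.001,0.005,0.01],[-0.015,0,-0.13]],[[0.001,0.005,0.019],[-0.015,0,-0.13]],[[0.001,0.005,0.019],[-0.015,0,-0.13]],[[0.001,0.005,0.019],[-0.015,0,-0.13]]]'
python3 -c "
from h import *
to(.4525,-.2385,.065,60)"
```

```text
t: 11.45
tool_pos: [0.4523, -0.2383, 0.1299]
tool_rot: [-2.722, -1.566, 0.002]
contact_force: [-0.0, -1.0, 0.1]
opening: 0.0855
grip_force: 0.0
(0.4525, -0.2385, 0.065, 60) shift [-0.0001  0.0004  0.0649] turn [-0.002   0.0004 -0.0029]
```

```bash
python3 -m jog '[[[0,0,0.03],[0,0,0]],[[0,0,0.055],[0,0,0]],[[0,0,0.065],[0,0,0]],[[0,0,0.065],[0,0,0]]]'
python3 -m jog '[[[0,0,0],[0,0,0]],[[0,0,0],[0,0,0]],[[0,0,0],[0,0,0]],[[0,0,0],[0,0,0]],[[0,0,0],[0,0,0]]]' 0 20
python3 -m jog '[[[0,0,0],[0,0,0]],[[0,0,0],[0,0,0]],[[0,0,0],[0,0,0]]]'
python3 - <<'E'
from h import *
s=optics.get_image("scene")
cv2.imwrite("pics/c8.png",cv2.resize(s["image"][200:290,260:350],(600,600),interpolation=cv2.INTER_CUBIC))
o=ctrl.get_obs();print(o["wrist_torque"])
E
```

```text
t: 11.85
tool_pos: [0.4514, -0.2378, 0.0638]
tool_rot: [-2.719, -1.567, 0.003]
contact_force: [0.1, 0.8, 0.8]
opening: 0.0852
grip_force: 0.0
t: 12.35
tool_pos: [0.4526, -0.2387, 0.0658]
tool_rot: [2.721, 1.57, -0.001]
contact_force: [-2.8, 1.6, 0.9]
opening: 0.0121
grip_force: 1.8
t: 12.65
tool_pos: [0.4524, -0.2388, 0.0657]
tool_rot: [2.721, 1.57, -0.002]
contact_force: [-2.7, -1.5, 2.1]
opening: 0.0113
grip_force: 25.4
[-0.12042894  0.36238099 -0.09306047]
```

View pics/c8.png

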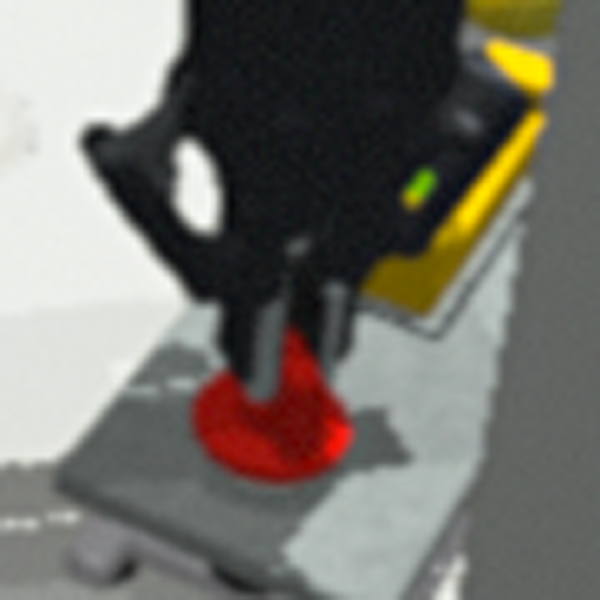

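The blade is held between the pads, centred, and the level lies inside the outline (near end at crop (395,300), outline corner at (432,335)). Now press down in steps.

```bash
python3 -m jog '[[[0,0,0],[0,0,0]],[[0,0,0.001],[0,0,0]],[[0,0,0.003],[0,0,0]],[[0,0,0.003],[0,0,0]]]' - 60
python3 -m jog '[[[0,0,0.002],[0,0,0]],[[0,0,0.004],[0,0,0]],[[0,0,0.004],[0,0,0]]]'
python3 - <<'E'
from h import *
t=optics.get_image("top")["image"];s=optics.get_image("scene")["image"]
d=optics.get_image("top");sd=optics.get_image("scene")
u=np.array([.986,.1676,0]);c=np.array([.6004,-.214,.072])
o=ctrl.get_obs();print(o["contact_force"],o["tool_pos"])
for n,q in(("top",d),("scene",sd)):
    print(n)
    for k in np.arange(-.055,.056,.005):
        p=w2p(q,c+k*u)[0];x,y=np.round(p).astype(int);
        if 0<=x<512 and 0<=y<384: print(round(k,3),(x,y),q["image"][y,x])
E
```

```text
t: 13.1
tool_pos: [0.4519, -0.2388, 0.0623]
tool_rot: [-2.721, -1.569, 0.003]
contact_force: [-5.7, -0.6, 7.3]
opening: 0.0106
grip_force: 64.7
t: 13.4
tool_pos: [0.4517, -0.2389, 0.0584]
tool_rot: [-2.72, -1.569, 0.004]
contact_force: [-6.6, -1.5, 6.9]
opening: 0.0101
grip_force: 64.8
[-6.98701551 -1.8675232   7.03866597] [ 0.45173996 -0.23900221  0.0586848 ]
top
-0.055 (np.int64(357), np.int64(218)) [ 67 196 224]
-0.05 (np.int64(357), np.int64(216)) [ 66 195 225]
-0.045 (np.int64(356), np.int64(214)) [ 65 195 224]
-0.04 (np.int64(356), np.int64(212)) [ 56 184 133]
-0.035 (np.int64(356), np.int64(211)) [ 62 204 143]
-0.03 (np.int64(355), np.int64(209)) [ 54 186 126]
-0.025 (np.int64(355), np.int64(207)) [ 62 205 146]
-0.02 (np.int64(355), np.int64(205)) [ 68 217 161]
-0.015 (np.int64(354), np.int64(204)) [ 47 116  82]
-0.01 (np.int64(354), np.int64(202)) [ 66 208 152]
-0.005 (np.int64(354), np.int64(200)) [ 69 219 162]
-0.0 (np.int64(353), np.int64(198)) [194 212 208]
0.005 (np.int64(353), np.int64(197)) [215 221 222]
0.01 (np.int64(352), np.int64(195)) [175 203 195]
0.015 (np.int64
[... 864 characters left out ...]
nt64(227)) [36 32 28]
-0.01 (np.int64(327), np.int64(226)) [32 29 27]
-0.005 (np.int64(328), np.int64(224)) [27 26 23]
-0.0 (np.int64(329), np.int64(223)) [52 50 47]
0.005 (np.int64(330), np.int64(222)) [74 72 67]
0.01 (np.int64(330), np.int64(221)) [83 81 76]
0.015 (np.int64(331), np.int64(220)) [43 42 39]
0.02 (np.int64(332), np.int64(219)) [38 34 29]
0.025 (np.int64(333), np.int64(218)) [40 36 34]
0.03 (np.int64(334), np.int64(217)) [51 44 41]
0.035 (np.int64(334), np.int64(216)) [61 55 50]
0.04 (np.int64(335), np.int64(215)) [ 84 124  92]
0.045 (np.int64(336), np.int64(214)) [ 18 238 147]
0.05 (np.int64(337), np.int64(213)) [  0 221 168]
0.055 (np.int64(337), np.int64(212)) [  0 202 224]
```

The top camera sees the bubble and both lines cleanly, in order along the level axis, so I can read it numerically.

```bash
cat >> h.py <<'E'
def bub():
    d=optics.get_image("top");u=np.array([.986,.1676,0]);c=np.array([.6004,-.214,.072]);k=np.arange(-.038,.038,.0005)
    v=np.array([0,0,0]);n=np.array([-.1676,.986,0])
    P=0
    for w in(-.003,0,.003):
        q=w2p(d,c+k[:,None]*u+w*n).astype(np.float32)
        P=P+cv2.remap(d["image"],q[None,:,0],q[None,:,1],cv2.INTER_LINEAR)[0].astype(float)/3
    b=P[:,0];g=P[:,1]
    W=np.clip(b-100,0,None);bc=(W*k).sum()/max(W.sum(),1e-9)
    L=[]
    for s in(-1,1):
        m=abs(k-s*.015)<.004;D=np.clip(np.percentile(g,60)-40-g,0,None)*m;L.append((D*k).sum()/max(D.sum(),1e-9))
    o=ctrl.get_obs()
    print("bub",round(bc*1e3,2),"len",round((W>30).sum()*.5,1),"lines",np.round(np.array(L)*1e3,2),"rel",round((bc-np.mean(L))*1e3,2),"F",np.round(o["contact_force"],1),"z",o["tool_pos"].round(4),"t",o["t"])
E
python3 -c "
from h import *
bub()"
python3 -m jog '[[[0,0,0.001],[0,0,0]],[[0,0,0.002],[0,0,0]],[[0,0,0.002],[0,0,0]],[[0,0,0.002],[0,0,0]],[[0,0,0.002],[0,0,0]]]'
python3 -c "
from h import *
bub()"
python3 -m jog '[[[0,0,0.001],[0,0,0]],[[0,0,0.002],[0,0,0]],[[0,0,0.002],[0,0,0]],[[0,0,0.002],[0,0,0]],[[0,0,0.002],[0,0,0]]]'
python3 -c "
from h import *
bub()"
python3 -m jog '[[[0,0,0],[0,0,0]],[[0,0,0],[0,0,0]],[[0,0,0],[0,0,0]],[[0,0,0],[0,0,0]],[[0,0,0],[0,0,0]]]'
python3 -c "
from h import *
bub()"
```

```text
bub 6.17 len 12.0 lines [-16.06  14.38] rel 7.01 F [-7.  -1.1  8.2] z [ 0.4518 -0.239   0.0587] t 13.65
t: 14.15
tool_pos: [0.4517, -0.2391, 0.0568]
tool_rot: [-2.721, -1.57, 0.004]
contact_force: [-7.2, -0.7, 8.6]
opening: 0.0107
grip_force: 64.9
bub 8.68 len 12.0 lines [-16.11   0.  ] rel 16.73 F [-7.3 -1.4  8.6] z [ 0.4517 -0.2391  0.0568] t 14.2
t: 14.7
tool_pos: [0.4516, -0.2392, 0.0549]
tool_rot: [-2.721, -1.57, 0.005]
contact_force: [-7.5, -2.2, 9.1]
opening: 0.0103
grip_force: 65.0
bub 10.04 len 14.0 lines [-16.19   0.  ] rel 18.14 F [-8.4 -0.8  8.9] z [ 0.4516 -0.2392  0.0549] t 14.75
t: 15.25
tool_pos: [0.4516, -0.2392, 0.0549]
tool_rot: [-2.721, -1.57, 0.005]
contact_force: [-8.0, -1.0, 9.7]
opening: 0.01
grip_force: 65.0
bub 10.67 len 13.0 lines [-16.19   0.  ] rel 18.76 F [-8.5 -2.2  8.4] z [ 0.4516 -0.2392  0.0549] t 15.3
```

The bubble is settled at about +11.5 mm relative to the lines, so roughly 0.77 rad is needed. Press a little deeper, then turn clockwise (+tool z) while following the rise.

```bash
python3 -m jog '[[[0,0,0.001],[0,0,0]],[[0,0,0.002],[0,0,0]],[[0,0,0.002],[0,0,0]],[[0,0,0.002],[0,0,0]],[[0,0,0.002],[0,0,0]]]'
python3 -c "
from h import *
bub()"
python3 -m jog '[[[0,0,0],[0,0,0.1]],[[0,0,-0.001],[0,0,0.2]],[[0,0,-0.0015],[0,0,0.3]],[[0,0,-0.002],[0,0,0.35]],[[0,0,-0.002],[0,0,0.35]]]'
python3 -m jog '[[[0,0,0],[0,0,0]],[[0,0,0],[0,0,0]],[[0,0,0],[0,0,0]],[[0,0,0],[0,0,0]],[[0,0,0],[0,0,0]]]'
python3 -c "
from h import *
bub()"
```

```text
t: 15.8
tool_pos: [0.4516, -0.2393, 0.0531]
tool_rot: [-2.721, -1.57, 0.005]
contact_force: [-8.1, -1.9, 8.9]
opening: 0.01
grip_force: 65.1
bub 11.15 len 13.5 lines [-16.18   0.  ] rel 19.24 F [-8.6 -0.8  9. ] z [ 0.4516 -0.2393  0.053 ] t 15.85
t: 16.35
tool_pos: [0.4517, -0.239, 0.0551]
tool_rot: [-2.953, -1.072, 0.005]
contact_force: [-8.3, 0.0, 9.9]
opening: 0.0104
grip_force: 65.2
t: 16.85
tool_pos: [0.4517, -0.2391, 0.0551]
tool_rot: [-2.952, -1.073, 0.005]
contact_force: [-7.5, -1.7, 9.7]
opening: 0.0105
grip_force: 65.2
bub 6.2 len 13.0 lines [-16.    14.47] rel 6.97 F [-8.1 -0.2  9.7] z [ 0.4517 -0.2391  0.0551] t 16.9
```

```bash
python3 -m jog '[[[0,0,0],[0,0,0.1]],[[0,0,-0.001],[0,0,0.2]],[[0,0,-0.0015],[0,0,0.3]],[[0,0,-0.002],[0,0,0.4]],[[0,0,-0.002],[0,0,0.46]]]'
python3 -m jog '[[[0,0,0],[0,0,0]],[[0,0,0],[0,0,0]],[[0,0,0],[0,0,0]],[[0,0,0],[0,0,0]],[[0,0,0],[0,0,0]]]'
python3 -m jog '[[[0,0,0],[0,0,0]],[[0,0,0],[0,0,0]],[[0,0,0],[0,0,0]],[[0,0,0],[0,0,0]],[[0,0,0],[0,0,0]]]'
python3 -c "
from h import *
bub()"
python3 -m jog '[[[0,0,0.001],[0,0,0]],[[0,0,0.002],[0,0,0]],[[0,0,0.002],[0,0,0]],[[0,0,0.002],[0,0,0]],[[0,0,0.002],[0,0,0]]]'
python3 -m jog '[[[0,0,0],[0,0,0]],[[0,0,0],[0,0,0]],[[0,0,0],[0,0,0]],[[0,0,0],[0,0,0]],[[0,0,0],[0,0,0]]]'
python3 -c "
from h import *
bub()"
```

```text
t: 17.4
tool_pos: [0.452, -0.239, 0.0573]
tool_rot: [3.12, 0.367, -0.004]
contact_force: [-6.4, -0.6, 9.4]
opening: 0.0103
grip_force: 65.2
t: 17.9
tool_pos: [0.452, -0.2391, 0.0573]
tool_rot: [3.119, 0.372, -0.004]
contact_force: [-7.5, -0.4, 9.6]
opening: 0.0105
grip_force: 65.2
t: 18.4
tool_pos: [0.452, -0.2391, 0.0573]
tool_rot: [3.119, 0.372, -0.004]
contact_force: [-6.6, -1.3, 9.6]
opening: 0.01
grip_force: 65.2
bub 0.69 len 13.0 lines [-15.76  15.2 ] rel 0.97 F [-7.4 -0.   9.9] z [ 0.452  -0.2391  0.0573] t 18.45
t: 18.95
tool_pos: [0.452, -0.2392, 0.0555]
tool_rot: [3.119, 0.372, -0.004]
contact_force: [-8.1, -1.0, 10.7]
opening: 0.0101
grip_force: 65.3
t: 19.45
tool_pos: [0.452, -0.2392, 0.0555]
tool_rot: [3.119, 0.372, -0.004]
contact_force: [-7.3, 0.0, 11.9]
opening: 0.0102
grip_force: 65.3
bub 0.74 len 13.0 lines [-15.78  15.2 ] rel 1.03 F [-7.5  1.1 10.6] z [ 0.452  -0.2392  0.0555] t 19.5
```

Pressing 2 mm deeper left the bubble unchanged while the force rose by 1 N, so the plate is on its stop. A last small turn to centre the bubble.

```bash
python3 -m jog '[[[0,0,0],[0,0,0.04]],[[0,0,0],[0,0,0.08]],[[0,0,0],[0,0,0.08]],[[0,0,0],[0,0,0.08]],[[0,0,0],[0,0,0.08]]]'
python3 -m jog '[[[0,0,0],[0,0,0]],[[0,0,0],[0,0,0]],[[0,0,0],[0,0,0]],[[0,0,0],[0,0,0]],[[0,0,0],[0,0,0]]]'
python3 -m jog '[[[0,0,0],[0,0,0]],[[0,0,0],[0,0,0]],[[0,0,0],[0,0,0]],[[0,0,0],[0,0,0]],[[0,0,0],[0,0,0]]]'
python3 -c "
from h import *
bub()"
```

```text
t: 20.0
tool_pos: [0.4521, -0.2392, 0.0556]
tool_rot: [3.131, 0.247, -0.004]
contact_force: [-6.6, -0.4, 11.3]
opening: 0.0104
grip_force: 65.4
t: 20.5
tool_pos: [0.4521, -0.2392, 0.0556]
tool_rot: [3.131, 0.247, -0.004]
contact_force: [-7.7, 0.2, 10.9]
opening: 0.0101
grip_force: 65.4
t: 21.0
tool_pos: [0.4521, -0.2392, 0.0556]
tool_rot: [3.131, 0.247, -0.004]
contact_force: [-7.2, -0.3, 11.2]
opening: 0.0102
grip_force: 65.4
bub -0.5 len 12.5 lines [-15.65  15.37] rel -0.36 F [-8.3  1.2 10.9] z [ 0.4521 -0.2392  0.0556] t 21.05
```

The bubble is centred to within about 0.5 mm, and the plate is held down at about 11 N.

```bash
python3 -c "
from station import job
print(job.finish_job())"
```

```text
the job is handed in; nothing more can be done
None
```

The job is handed in at about 21 s: the level was released inside the outline, the hand still grips the wing screw with about 11 N holding the plate on its stop, and the bubble is about 0.4 mm off centre; no move went near the mug, lemon or pepper jar, though I did not re-check them at the end.

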